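# Set out the gel trays

## Task

First pick up the fallen reagent bottle that lies on the printed sheet and stand it upright in the middle of the round cork coaster. Then line up all the gel trays in a straight, even row on the sheet, one squarely inside each printed outline and side by side with no empty outline between two trays, by sliding them along the bench: the gels are fresh, so never lift or tip a tray. Leave the pen mug, the tin and the white carton alone.

Things in the scene. Friction and masses are not known exactly. Their poses are not given: they have to be found in the camera images.
- bottle: Square amber reagent bottle, closed, about 220 g: body 56 x 56 mm, 92 mm tall; round white cap 34 mm across; 118 mm tall in all. Origin: centre of its underside; z runs from underside to cap, x and y square to the flat sides. Starts lying on a flat side on the sheet (axis 28 mm up), cap roughly to the robot's left (+y). Centre of mass about 52 mm from the underside.
- coaster: Round cork coaster, 90 mm across and 5 mm thick, fixed to the bench at the left of the sheet. Origin: centre of its underside, at bench height.
- sheet: Light grey printed sheet, 120 x 395 mm, fixed flat on the bench (no height to catch on), with five dark rectangular outlines in a row. Origin: its centre at bench height; x across the row (away from the robot), y along the row.
- place0 (a point): Centre of outline 0 on the sheet, counted from the +y end, at bench height. The five outlines are 75 mm apart along the sheet's y; each measures 96 mm along the sheet's x by 66 mm along its y (middle of the lines).
- place1 (a point): Centre of outline 1 on the sheet, counted from the +y end, at bench height. The five outlines are 75 mm apart along the sheet's y; each measures 96 mm along the sheet's x by 66 mm along its y (middle of the lines).
- place2 (a point): Centre of outline 2 on the sheet, counted from the +y end, at bench height. The five outlines are 75 mm apart along the sheet's y; each measures 96 mm along the sheet's x by 66 mm along its y (middle of the lines).
- place3 (a point): Centre of outline 3 on the sheet, counted from the +y end, at bench height. The five outlines are 75 mm apart along the sheet's y; each measures 96 mm along the sheet's x by 66 mm along its y (middle of the lines).
- place4 (a point): Centre of outline 4 on the sheet, counted from the +y end, at bench height. The five outlines are 75 mm apart along the sheet's y; each measures 96 mm along the sheet's x by 66 mm along its y (middle of the lines).
- tray0: Dark green gel casting tray, loose, 180 g, or absent (all alike), smooth underside that slides easily: 90 mm along its x, 60 mm along its y, walls 22 mm high. A white comb plate stands fixed across its middle: 10 mm thick along the tray's x, 50 mm long along y, top 62 mm above the bench; pinch it from above (its ears on the walls end 30 mm up). Origin: centre of its underside; z up.
- tray1: Dark green gel casting tray, loose, 180 g, or absent (all alike), smooth underside that slides easily: 90 mm along its x, 60 mm along its y, walls 22 mm high. A white comb plate stands fixed across its middle: 10 mm thick along the tray's x, 50 mm long along y, top 62 mm above the bench; pinch it from above (its ears on the walls end 30 mm up). Origin: centre of its underside; z up.
- tray2: Dark green gel casting tray, loose, 180 g, or absent (all alike), smooth underside that slides easily: 90 mm along its x, 60 mm along its y, walls 22 mm high. A white comb plate stands fixed across its middle: 10 mm thick along the tray's x, 50 mm long along y, top 62 mm above the bench; pinch it from above (its ears on the walls end 30 mm up). Origin: centre of its underside; z up.
- tray3: Dark green gel casting tray, loose, 180 g, or absent (all alike), smooth underside that slides easily: 90 mm along its x, 60 mm along its y, walls 22 mm high. A white comb plate stands fixed across its middle: 10 mm thick along the tray's x, 50 mm long along y, top 62 mm above the bench; pinch it from above (its ears on the walls end 30 mm up). Origin: centre of its underside; z up.
- tray4: Dark green gel casting tray, loose, 180 g, or absent (all alike), smooth underside that slides easily: 90 mm along its x, 60 mm along its y, walls 22 mm high. A white comb plate stands fixed across its middle: 10 mm thick along the tray's x, 50 mm long along y, top 62 mm above the bench; pinch it from above (its ears on the walls end 30 mm up). Origin: centre of its underside; z up.
- penmug: White mug with pens, 80 mm across, 160 mm tall with the pens. Bystander, to be left alone. Origin: centre of its underside.
- tin: Dark red square tin, 79 x 79 x 123 mm. Bystander, to be left alone. Origin: centre of its underside.
- glovebox: Low white carton, 100 x 60 x 52 mm, beyond the sheet. Bystander, to be left alone. Origin: centre of its underside.
Mind the look-alikes: they are no part of the job. What is shaped like the tray0 but blue or purple is not meant.

How it is judged:
By the outcome, as a careful person would: the job done as asked, in the order asked, and still so for the second after the job is handed in, with the robot touching nothing.
Of tray0, tray1, tray2, tray3, tray4 only 3 to 5 are there at a start; the rules pass over those that are not, and their reading is None.
At some moment in a run one of tray0, tray1, tray2, tray3, tray4 may be knocked a few centimetres aside while the robot is not near it.
Once in a run the grip may slacken for a moment while it holds something.
It also fails if it takes over 210 s, if anything falls off the work surface, if the arm or the gripper's body presses on something with over 40 N, if the wrist force passes 120 N, or if a joint passes its speed limit or range.

## Robot

A 6-joint arm with a two-finger parallel gripper is mounted at the origin on the work surface. World frame = base frame: x ahead of the robot, y to its left, z up, the work surface at z = 0. Lengths are in m, angles in rad, forces in N, time in s.
With the tool pointing down it reaches from about 0.4 to 0.925 m from the base axis. Payload 12.5 kg.
Tool frame: the origin (TCP) lies on the centre line of the jaws, within the pads' length; the fingertips stand bot.tcp_to_tips ahead of it and the grasp point (between the pads) is the TCP (bot.tcp_to_tips is the distance from the TCP to the fingertips, in m); z points along the fingers, y is the line along which they close (so a half turn about z gives the same grasp; the last joint's range is limited). The gripper opens to 95 mm and grips with 3 to 60 N. Pads are 20 mm wide; open, the fingers measure 119 mm over their backs; the gripper's body (75 mm by 180 mm) begins 59 mm behind the grasp point.
Start: joints at [1.21, 0.491, 1.559, -0, 1.092, -0.106], TCP at [0.158, 0.605, 0.234] pointing down, gripper open.
Joint ranges: [-3.1, 3.1], [-0.84, 2.19], [0.05, 2.79], [-1.13, 4.28], [0.06, 2.93], [-2.69, 2.69]. Speed limits (rad/s): [2.22, 2.22, 2.79, 3.14, 3.14, 3.14].

## Interface

Orientations are given as a rotation vector (axis times angle).
In Python, from plant import bot gives the robot as it stands. Calls block until the motion is done:
- bot.move_ptp(position, orientation): joint-space move of the TCP to a pose.
- bot.movel(position, feed=0.15, rot=None, until_force=None): straight line of the TCP; rot=None keeps the orientation; feed is the mean speed in m/s. With until_force (N) it stops when the force on the tool has changed by that much, and returns True; else False.
- bot.move_joints(angles): joint-space move.
- bot.grip(opening): opening from 0.0 (shut) to 1.0 (fully open); the grip force is fixed at half the most; returns when the fingers have stopped.
- bot.pause(seconds).
- bot.solve_ik(position, orientation): joint angles nearest the present ones, or None.
- bot.read_camera(name): name is "side" or "top"; returns the picture (400x640x3 uint8, blue, green, red); there is no depth.
- bot.camera_info(name): a dict with "intrinsics" (3x3 intrinsics, pixels), "extrinsics" (4x4, takes a point from world to camera coordinates). Camera axes: x right, y down, z forward; pixel columns grow to the right and rows downward; lengths in m; the calibration is good to about 2 mm. A picture is of the moment at which its call begins. camera_info takes no time and is no camera call.
A pose or a line that the arm cannot do raises bot.PlanningError and nothing moves.
- bot.sign_off(): hands the job in; it is judged then, once.
Readings, each from a call of its own:
- bot.get_clock(): time.
- bot.get_joint_positions(): joint angles.
- bot.get_joint_velocities(): joint speeds.
- bot.get_effort(): joint torques, N m.
- bot.get_eef_pos(): TCP position.
- bot.get_tcp_rot(): TCP orientation.
- bot.get_wrist_force(): force on the tool from outside, world axes, zero at the start.
- bot.get_torque(): the same for the moment, N m.
- bot.get_grip_width(): opening from 0.0 (shut) to 1.0 (fully open).
- bot.get_gripper_force(): force on a finger pad.
Only numpy, scipy, OpenCV 4.12 (cv2) and the standard library are available. Lean on these libraries where they do the work, as an engineer would, in place of code of your own. Each camera call takes 0.05 s, during which the arm holds its last target. There are 200 camera calls.

## Working session

There is one attempt and no reset: what is moved stays moved. The work goes in short steps, each a Python script; the robot and the scene stay as the last script left them, time stands still between calls to the robot, and variables do not carry over. Pictures are saved under pics/ and viewed, at most 14 in all, crops included, and the job is handed in when it is done.

```bash
ls; mkdir -p pics
python3 - <<'E'
from plant import bot
import cv2
for n in("top","side"):
    cv2.imwrite(f"pics/{n}0.png",bot.read_camera(n)); i=bot.camera_info(n); print(n,i["intrinsics"],i["extrinsics"])
print(bot.tcp_to_tips,bot.get_clock(),bot.get_tcp_rot(),bot.get_eef_pos())
E
```

```text
pics
top [[437.92736738   0.         312.49482316]
 [  0.         437.92736738 201.52664134]
 [  0.           0.           1.        ]] [[-0.02487355 -0.99954354  0.01714702  0.00712635]
 [-0.99823666  0.02390897 -0.05433164  0.55986583]
 [ 0.05389688 -0.0184682  -0.99837571  1.27159703]
 [ 0.          0.          0.          1.        ]]
side [[404.11494085   0.         324.37400175]
 [  0.         404.11494085 203.95938031]
 [  0.           0.           1.        ]] [[-0.99885595 -0.04315415 -0.02060358  0.57284318]
 [-0.01747576  0.73046171 -0.68273002  0.05215653]
 [ 0.04451276 -0.68158888 -0.73038018  0.99889044]
 [ 0.          0.          0.          1.        ]]
0.019 0.1 [-3.99122740e-01 -3.11588769e+00  1.57923236e-03] [0.15744207 0.6046301  0.23311338]
```

View pics/top0.png

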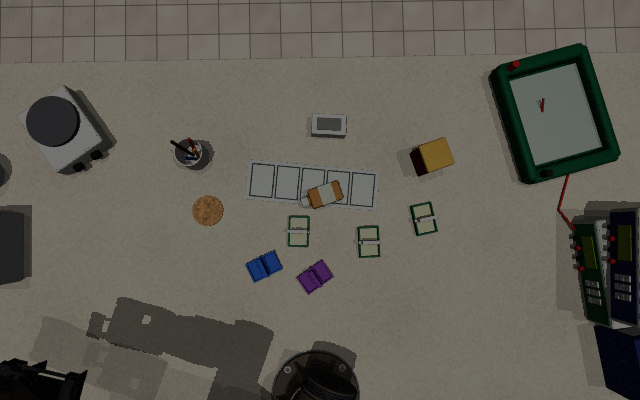

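View pics/side0.png

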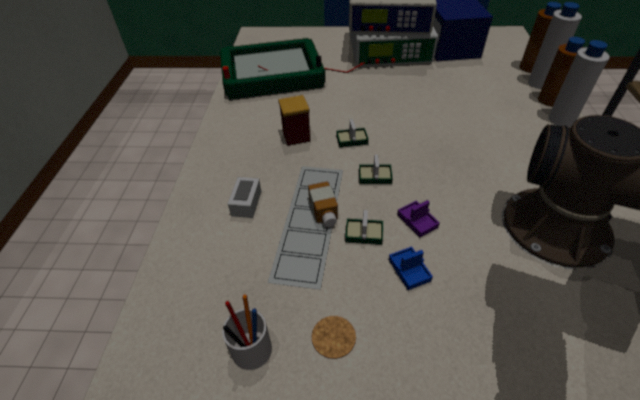

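The top view shows the sheet spanning (247,160)–(378,208), with the bottle on it at (325,194), cap to the left. The coaster is at (208,211).

Tray-shaped candidates:
- Green, at (298,231), (369,241) and (424,218). These fit the description.
- Blue (264,266) and purple (315,277). These are look-alikes, so I'll leave them.

I'll confirm this in an enlarged rectified crop.

```bash
cat > h.py <<'E'
from plant import bot
import numpy as np, cv2
from scipy.spatial.transform import Rotation as R
S=1000; X0,X1,Y0,Y1=0.30,0.80,-0.35,0.38   # ortho: row=(X1-x)*S, col=(Y1-y)*S
def proj(n,P):
    i=bot.camera_info(n); E=i["extrinsics"]; q=np.atleast_2d(P)@E[:3,:3].T+E[:3,3]; q=q@i["intrinsics"].T
    return q[:,:2]/q[:,2:]
def ortho(n,z,img=None):
    img=bot.read_camera(n) if img is None else img
    w=np.array([[X1,Y1,z],[X1,Y0,z],[X0,Y0,z],[X0,Y1,z]])
    o=np.float32([[0,0],[(Y1-Y0)*S,0],[(Y1-Y0)*S,(X1-X0)*S],[0,(X1-X0)*S]])
    H=cv2.getPerspectiveTransform(np.float32(proj(n,w)),o)
    return cv2.warpPerspective(img,H,(round((Y1-Y0)*S),round((X1-X0)*S)),flags=cv2.INTER_CUBIC)
def p2w(p): p=np.atleast_2d(p); return np.c_[X1-p[:,1]/S,Y1-p[:,0]/S]
def trays(n="top",img=None,z=0.022):
    "green trays: list of x,y,yaw (long side's direction, about 0), area, long, short"
    o=ortho(n,z,img); h=cv2.cvtColor(o,cv2.COLOR_BGR2HSV)
    m=cv2.inRange(h,(50,90,15),(88,255,140)); m=cv2.morphologyEx(m,cv2.MORPH_CLOSE,np.ones((9,9)))
    out=[]
    for c in cv2.findContours(m,cv2.RETR_EXTERNAL,cv2.CHAIN_APPROX_NONE)[0]:
        r=cv2.minAreaRect(c)
        if min(r[1])<35: continue
        b=p2w(cv2.boxPoints(r)); e1,e2=b[1]-b[0],b[2]-b[1]
        e=e1 if np.hypot(*e1)>np.hypot(*e2) else e2
        a=np.arctan2(e[1],e[0]); a=(a+np.pi/2)%np.pi-np.pi/2
        out.append((*b.mean(0),a,max(r[1]),min(r[1])))
    return np.array(out)
E
python3 - <<'E'
from h import *
np.set_printoptions(precision=4,suppress=True)
for n in("top","side"):
    im=bot.read_camera(n); cv2.imwrite(f"pics/raw_{n}.png",im)
    print(n,trays(n,im)); o=ortho(n,0.0,im)
    cv2.imwrite(f"pics/o_{n}.png",o)
E
```

```text
top [[ 0.4135 -0.1675 -1.5708 61.     39.    ]
 [ 0.4497  0.0391  1.5254 59.4386 39.096 ]
 [ 0.464  -0.166  -1.5357 61.3307 40.0981]
 [ 0.5     0.036   1.4995 59.99   40.1121]
 [ 0.5018 -0.3274  0.1707 90.2206 59.2975]]
side [[ 0.5017 -0.2914  0.0233 86.3255 37.1527]]
```

View pics/o_top.png

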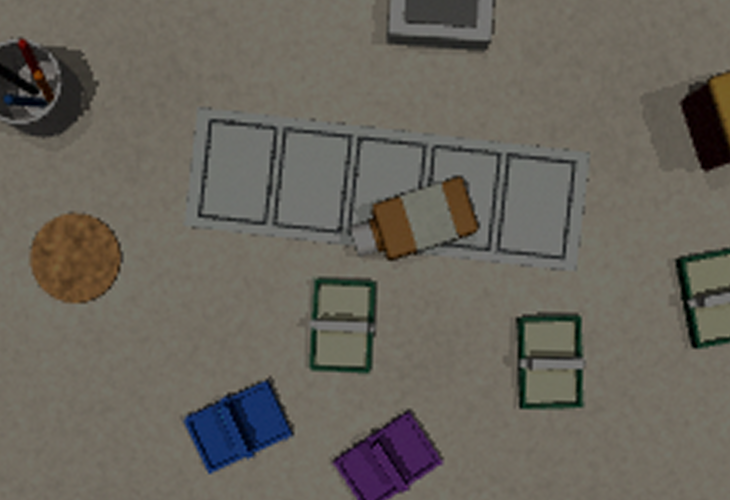

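The crop confirms three dark green trays with white combs. The blue and purple ones are decoys and no other tray is in view. Next I'll measure the sheet, bottle, coaster and trays.

```bash
python3 - <<'E'
s=open('h.py').read().replace("Y0,Y1=0.30,0.80,-0.35","Y0,Y1=0.30,0.80,-0.45")
i=s.index("def trays"); s=s[:i]+'''
def trays(n="top",img=None,z=0.022):
    "green trays: x,y,yaw of the long side (about 0), long, short (mm); halves left and right of the comb are joined"
    h=cv2.cvtColor(ortho(n,z,img),cv2.COLOR_BGR2HSV); m=cv2.inRange(h,(50,90,15),(88,255,140))
    m=cv2.morphologyEx(m,cv2.MORPH_CLOSE,np.ones((7,7)))
    cs=[c[:,0] for c in cv2.findContours(m,cv2.RETR_EXTERNAL,cv2.CHAIN_APPROX_NONE)[0] if len(c)>30]
    out=[]
    while cs:
        c=cs.pop()
        for d in list(cs):
            if min(cv2.minAreaRect(np.vstack([c,d]))[1])<66 and max(cv2.minAreaRect(np.vstack([c,d]))[1])<98:
                c=np.vstack([c,d]); cs=[e for e in cs if e is not d]
        r=cv2.minAreaRect(c)
        if min(r[1])<50: continue
        b=p2w(cv2.boxPoints(r)); e=max(b[1]-b[0],b[2]-b[1],key=np.linalg.norm)
        a=(np.arctan2(e[1],e[0])+np.pi/2)%np.pi-np.pi/2
        out.append((*b.mean(0),a,max(r[1]),min(r[1])))
    return np.array(out)
def rot2(a): return np.array([[np.cos(a),-np.sin(a)],[np.sin(a),np.cos(a)]])
def sheet(n,img,x0):
    from scipy.optimize import minimize
    g=cv2.cvtColor(ortho(n,0,img),cv2.COLOR_BGR2GRAY).astype(np.float32)
    t=np.linspace(-1,1,60); o=np.ones(60)
    r=np.vstack([np.c_[48*t,33*o],np.c_[48*t,-33*o],np.c_[48*o,33*t],np.c_[-48*o,33*t]])/1000
    P=np.vstack([r+[0,.075*(2-k)] for k in range(5)])
    def f(p,b):
        q=P@rot2(p[2]).T+p[:2]; c=((Y1-q[:,1])*S).astype(np.float32); w=((X1-q[:,0])*S).astype(np.float32)
        return float(cv2.remap(b,c[None],w[None],cv2.INTER_LINEAR).mean())
    p=np.array(x0)
    for s,d in((13,.01),(5,.004)):
        b=cv2.GaussianBlur(g,(0,0),s/2.5)-cv2.GaussianBlur(g,(0,0),s*1.2)
        p=minimize(f,p,(b,),method="Nelder-Mead",options=dict(initial_simplex=p+np.vstack([np.zeros(3),np.diag([d,d,d*4])]),xatol=1e-5,fatol=1e-3)).x
    return p,f(p,b)
'''
open('h.py','w').write(s)
E
python3 - <<'E'
from h import *
np.set_printoptions(precision=4,suppress=True)
for n in("top","side"):
    im=cv2.imread(f"pics/raw_{n}.png"); E=bot.camera_info(n)["extrinsics"]
    print(n,"cam",-E[:3,:3].T@E[:3,3]); print(trays(n,im)); print("sheet",sheet(n,im,(.61,-.009,-.115)))
    for nm,z in(("bottle",.056),("coaster",.005)):
        h=cv2.cvtColor(ortho(n,z,im),cv2.COLOR_BGR2HSV); m=cv2.inRange(h,(8,110,60),(20,255,255)); m=cv2.morphologyEx(m,cv2.MORPH_CLOSE,np.ones((5,5)))
        for c in cv2.findContours(m,0,cv2.CHAIN_APPROX_NONE)[0]:
            if cv2.contourArea(c)>500:
                r=cv2.minAreaRect(c); print(nm,p2w(r[0]),r[1:],p2w(cv2.boxPoints(r)).round(3).tolist())
E
```

```text
top cam [0.4905 0.0172 1.2998]
[[ 0.5021 -0.3297  0.19   89.9291 64.2081]
 [ 0.4751  0.0376 -0.0605 89.5629 60.1623]
 [ 0.4391 -0.1667  0.0278 89.882  61.3097]]
sheet (array([ 0.6112, -0.0066, -0.1156]), -20.03436851501465)
bottle [[0.5399 0.2922]] ((84.709716796875, 84.14830780029297), 3.5763344764709473) [[0.5009999871253967, 0.3370000123977661], [0.5839999914169312, 0.3319999873638153], [0.5789999961853027, 0.24699999392032623], [0.4950000047683716, 0.2529999911785126]]
bottle [[ 0.568  -0.0096]] ((54.90956497192383, 35.66582107543945), 73.61045837402344) [[0.5889999866485596, 0.014999999664723873], [0.5989999771118164, -0.01899999938905239], [0.546999990940094, -0.03400000184774399], [0.5370000004768372, -0.0]]
bottle [[ 0.5892 -0.0756]] ((55.006656646728516, 20.828248977661133), 72.47443389892578) [[0.6119999885559082, -0.05700000002980232], [0.6190000176429749, -0.07699999958276749], [0.5659999847412109, -0.09399999678134918], [0.5600000023841858, -0.07400000095367432]]
bottle [[ 0.6852 -0.3646]] ((83.484130859375, 82.21923065185547), 71.56505584716797) [[0.7120000123977661, -0
[... 2825 characters left out ...]
007583618164) [[0.5960000157356262, -0.029999999329447746], [0.6060000061988831, -0.06199999898672104], [0.550000011920929, -0.07900000363588333], [0.5410000085830688, -0.04699999839067459]]
coaster [[ 0.5962 -0.1231]] ((57.44626235961914, 16.81682014465332), 70.34617614746094) [[0.6200000047683716, -0.10499999672174454], [0.6259999871253967, -0.12099999934434891], [0.5720000267028809, -0.14100000262260437], [0.5659999847412109, -0.125]]
coaster [[0.7207 0.2735]] ((9.789629936218262, 115.0896987915039), 71.22196960449219) [[0.7070000171661377, 0.33000001311302185], [0.7440000176429749, 0.22100000083446503], [0.7350000143051147, 0.21699999272823334], [0.6980000138282776, 0.32600000500679016]]
```

```bash
python3 -c "
import cv2;i=cv2.imread('pics/raw_top.png')[165:225,285:365];j=cv2.imread('pics/raw_side.png')[175:235,295:350]
cv2.imwrite('pics/crop.png',cv2.hconcat([cv2.resize(i,(480,360),interpolation=2),cv2.resize(j,(320,360),interpolation=2)]))"
```

```text
(no output)
```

View pics/crop.png

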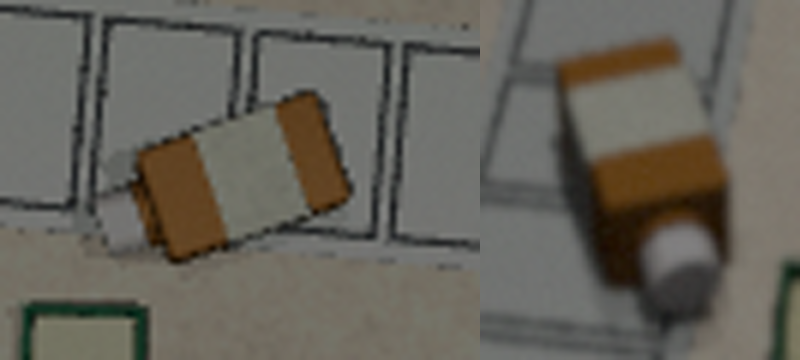

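The top and side measurements agree to a few mm:
- **Sheet:** (0.611, −0.006), yaw −0.115.
- **Coaster:** (0.542, 0.306).
- **Bottle:** axis direction (−0.30, 0.95), underside near (0.593, −0.082).

Now I'll plan the bottle pick with a tilted tool.

```bash
cat > b.py <<'E'
from h import *
a=np.array([-.303,.953,0]); a/=np.linalg.norm(a); up=np.array([0,0,1.])
C=np.array([.5419,.306,0]); U=np.array([.593,-.082,0]); g=.055
def frame(z,y): return np.c_[np.cross(y,z),y,z]
def pick(t,s): n=np.cross(up,a)*s; return frame(-up*np.cos(t)-a*np.sin(t),n)
def place(t,s,phi):
    h=np.array([np.cos(phi),np.sin(phi),0]); return frame(h*np.cos(t)-up*np.sin(t),np.cross(up,-h)*-s)
rv=lambda M:R.from_matrix(M).as_rotvec()
E
python3 - <<'E'
from b import *
# rigid check: bottle axis in tool frame must be the same in both
for s in(1,-1): print((pick(.6,s).T@a).round(3),(place(.6,s,.5).T@up).round(3))
G=U+a*g+up*.029
for td in(30,40,50):
  t=np.radians(td)
  for s in(1,-1):
    q=[bot.solve_ik(G+d,rv(pick(t,s))) for d in(0*up,-.1*pick(t,s)[:,2])]
    print(td,s,"pick",[None if x is None else np.round(x,2).tolist() for x in q])
    for ph in(-.6,-.2,.2,.5,.8,1.2,1.6):
      M=place(t,s,ph); q=[bot.solve_ik(C+up*(.06+d),rv(M)) for d in(0,.1)]
      if q[0] is not None: print("   place",ph,[None if x is None else np.round(x,2).tolist() for x in q])
E
```

```text
[-0.825  0.    -0.565] [-0.825  0.    -0.565]
[ 0.825  0.    -0.565] [ 0.825  0.    -0.565]
30 1 pick [[0.05, 0.73, 1.94, -1.04, 0.59, -2.48], [0.14, 0.58, 1.91, -0.82, 0.74, -2.67]]
   place -0.2 [[0.68, 0.82, 2.11, 4.14, 0.92, 1.36], None]
   place 0.2 [[0.52, 0.81, 2.25, 3.47, 0.98, 1.54], [0.52, 0.58, 2.23, 3.56, 0.73, 1.42]]
   place 0.5 [[0.36, 0.82, 2.29, 3.0, 1.01, 1.58], [0.36, 0.57, 2.27, 2.96, 0.75, 1.63]]
   place 0.8 [[0.21, 0.81, 2.26, 2.52, 0.99, 1.62], [0.21, 0.57, 2.24, 2.39, 0.79, 1.83]]
   place 1.2 [[0.08, 0.82, 2.12, 1.9, 0.97, 1.79], [0.08, 0.61, 2.1, 1.74, 0.91, 2.07]]
   place 1.6 [[0.04, 0.85, 1.92, 1.37, 1.08, 2.0], [0.04, 0.67, 1.9, 1.28, 1.13, 2.21]]
30 -1 pick [[0.05, 0.73, 1.94, -1.04, 0.59, 0.66], [0.14, 0.58, 1.91, -0.82, 0.74, 0.48]]
   place -0.2 [[0.68, 0.82, 2.11, 4.14, 0.92, -1.78], None]
   place 0.2 [[0.52, 0.81, 2.25, 3.47, 0.98, -1.6], [0.52, 0.58, 2.23, 3.56, 0.73, -1.73]]
   place 0.5 [[0.36, 0.82, 2.29, 3.0, 1.01, -1.57], [0.36, 0.57, 2.27, 2.96, 0.75, -1.51]]
   place 0.8 [[0.21, 0.81, 2.26, 2.52, 0.99, -1.53], [0.21, 0.57, 2.24, 2.39, 0.7
[... 1503 characters left out ...]
[0.27, 0.67, 2.12, 2.26, 0.43, 1.99], [0.27, 0.48, 2.07, 1.67, 0.33, 2.62]]
   place 1.2 [[0.18, 0.7, 2.03, 1.57, 0.58, 2.25], [0.18, 0.52, 1.98, 1.23, 0.62, 2.66]]
   place 1.6 [[0.14, 0.74, 1.88, 1.11, 0.8, 2.34], [0.14, 0.58, 1.84, 0.95, 0.9, 2.57]]
50 -1 pick [None, None]
   place 0.2 [[0.48, 0.67, 2.12, 3.65, 0.38, -1.83], None]
   place 0.5 [[0.38, 0.67, 2.15, 2.92, 0.38, -1.46], [0.38, 0.47, 2.09, 2.51, 0.14, -1.04]]
   place 0.8 [[0.27, 0.67, 2.12, 2.26, 0.43, -1.15], [0.27, 0.48, 2.07, 1.67, 0.33, -0.52]]
   place 1.2 [[0.18, 0.7, 2.03, 1.57, 0.58, -0.89], [0.18, 0.52, 1.98, 1.23, 0.62, -0.48]]
   place 1.6 [[0.14, 0.74, 1.88, 1.11, 0.8, -0.81], [0.14, 0.58, 1.84, 0.95, 0.9, -0.57]]
```

Run:
```python
from b import *
t=np.radians(30); M=pick(t,-1); G=U+a*g+up*.029
bot.grip(1.0)
bot.move_ptp(G-M[:,2]*.12+up*.03,rv(M))
cv2.imwrite("pics/pre_t.png",np.vstack([bot.read_camera("top")[100:300,200:440],bot.read_camera("side")[100:300,200:440]]))
bot.movel(G-M[:,2]*.06,.12); print(bot.movel(G,.05,until_force=8),bot.get_eef_pos(),G)
bot.grip(0.0); print(bot.get_grip_width()*95,bot.get_gripper_force(),bot.get_wrist_force())
bot.movel(bot.get_eef_pos()+up*.05,.05); print(bot.get_grip_width()*95,bot.get_gripper_force(),bot.get_wrist_force(),bot.get_clock())
v=np.hstack([bot.read_camera("top")[100:300,200:440],bot.read_camera("side")[100:300,200:440]])
cv2.imwrite("pics/lift.png",cv2.resize(v,(800,333)))
```

```text
False [ 0.57643437 -0.02943793  0.02927505] [ 0.57633515 -0.02958547  0.029     ]
55.86319156739804 29.998121559619904 [-0.83672239  0.11000463  0.64590645]
56.11526901878277 29.997838139533997 [-0.54368462 -0.04548341 -2.10941303] 7.1083
```

View pics/lift.png

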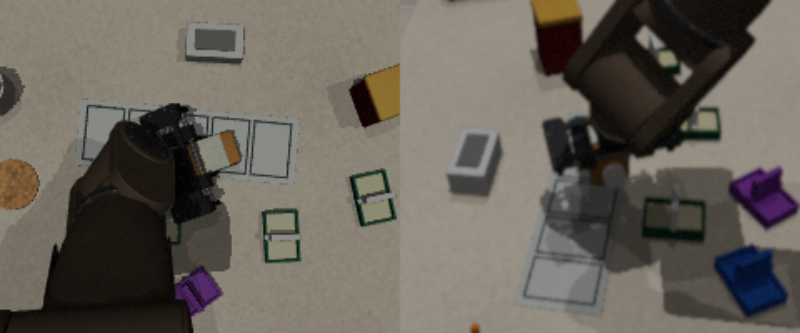

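The bottle is held at 56 mm width and lifted off the sheet. Next I'll turn it upright above the coaster.

Run:
```python
from b import *
t=np.radians(30); M=place(t,-1,1.2)
bot.movel(bot.get_eef_pos()+up*.15,.15); print(bot.get_grip_width()*95)
bot.move_ptp(C+up*.22,rv(M)); print(bot.get_grip_width()*95,bot.get_eef_pos())
bot.movel(C+up*.11,.12); print(bot.get_grip_width()*95,bot.get_wrist_force(),bot.get_torque(),bot.get_clock())
v=np.hstack([bot.read_camera("top")[130:290,120:320],bot.read_camera("side")[220:380,240:440]])
cv2.imwrite("pics/above.png",cv2.resize(v,(800,320),interpolation=2))
```

```text
56.009174484391224
56.0848409889589 [0.54183738 0.30597047 0.21982095]
55.8469812722509 [ 0.40760096  0.10167206 -1.93221065] [-0.82358324  0.39266083  0.0330366 ] 11.4
```

View pics/above.png

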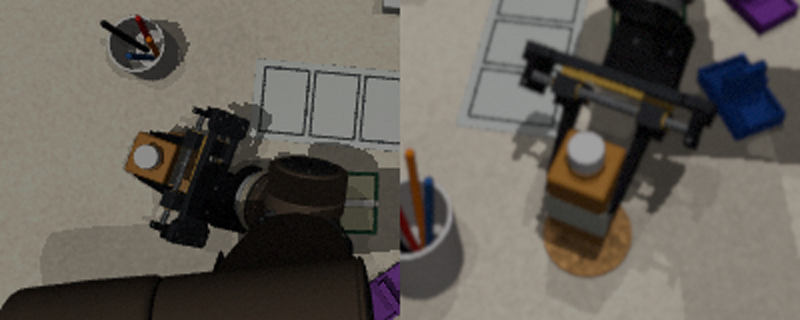

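Run:
```python
from b import *
M=R.from_rotvec(bot.get_tcp_rot()).as_matrix()
print(bot.get_grip_width()*95); bot.movel(C+up*.07,.08)
print(bot.movel(C+up*.05,.015,until_force=5),bot.get_eef_pos(),bot.get_wrist_force())
bot.pause(.3); bot.grip(1.0); bot.pause(.5); print(bot.get_wrist_force())
p=bot.get_eef_pos(); bot.movel(p-M[:,2]*.12,.12); bot.movel(p-M[:,2]*.12+up*.15,.2)
bot.move_ptp([.40,-.12,.30],[np.pi,0,0])
print(bot.get_clock())
i,j=bot.read_camera("top"),bot.read_camera("side"); cv2.imwrite("pics/t2.png",i); cv2.imwrite("pics/s2.png",j)
v=np.hstack([i[130:290,120:320],j[220:380,240:440]])
cv2.imwrite("pics/placed.png",cv2.resize(v,(800,320),interpolation=2))
np.set_printoptions(precision=4,suppress=True)
print(trays("top",i),sheet("top",i,(.6112,-.0066,-.1156)),sheet("side",j,(.6112,-.0066,-.1156)))
for n,im in(("top",i),("side",j)):
    h=cv2.cvtColor(ortho(n,.118+.005,im),cv2.COLOR_BGR2HSV); print(n,proj(n,[C+up*.123,C+up*.005]))
```

```text
56.31191040858333
True [0.54192514 0.30603918 0.06329128] [-1.11655302 -1.62238153  4.60366567]
[0.37342695 0.37682782 0.03103721]
18.1667
[[ 0.5021 -0.3301  0.1912 90.102  63.6257]
 [ 0.4749  0.0376 -0.0555 89.8614 59.8521]] (array([ 0.6112, -0.0066, -0.1155]), -25.093265533447266) (array([ 0.6117, -0.0046, -0.1141]), -11.342923164367676)
top [[196.6568 208.8312]
 [206.5475 210.3404]]
side [[333.1989 305.5902]
 [333.4726 334.9409]]
```

View pics/placed.png

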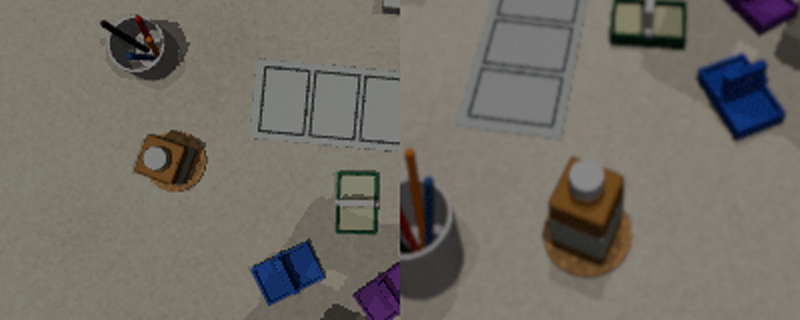

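The bottle stands upright on the coaster, cap at about (197.5, 209) against (196.7, 208.8) expected in the top view. Next are the trays, which go to places 2, 3 and 4.

```bash
cat > t.py <<'E'
from h import *
np.set_printoptions(precision=4,suppress=True)
SH=np.array([.6112,-.0066,-.1156]); CAM=np.array([.4905,.0172]); Z=.053
def place(k): return SH[:2]+rot2(SH[2])@[0,.075*(2-k)]
def look(name=None):
    bot.move_joints([-1.3,.491,1.559,0,1.092,-.106]); im=bot.read_camera("top")
    if name: cv2.imwrite(name,im)
    T=trays("top",im); out=[]
    for x,y,a,l,s in T:  # outer wall faces seen on the camera's side widen the outline: take that off
        d=rot2(a).T@(CAM-[x,y]); e=np.clip([l-90,s-60],0,6)/2000*np.sign(d); out.append([*([x,y]-rot2(a)@e),a])
    return np.array(out),T
def err(p,k): e=rot2(SH[2]).T@(p[:2]-place(k)); return np.r_[e*1000,np.degrees(p[2]-SH[2])]
def rv(yaw,flip): y=np.array([np.cos(yaw),np.sin(yaw),0])*flip; z=np.array([0,0,-1.]); return R.from_matrix(np.c_[np.cross(y,z),y,z]).as_rotvec()
def slide(p,dest,stage=True):
    "pinch the comb of the tray seen at p, slide so that p would come to dest (x,y,yaw), let go"
    xyz=lambda q,z:np.array([q[0],q[1],z])
    f=min((1,-1),key=lambda f:abs(np.asarray(bot.solve_ik(xyz(p,.2),rv(p[2],f)))[5]))
    bot.grip(.5); bot.move_ptp(xyz(p,.16),rv(p[2],f)); bot.movel(xyz(p,.09),.15); hit=bot.movel(xyz(p,Z),.06,until_force=6)
    if hit: print("touched at",bot.get_eef_pos()); bot.movel(xyz(p,.16)); return False
    bot.grip(0); w=bot.get_grip_width()*95; print("width",w,bot.get_wrist_force())
    if stage: bot.movel(xyz(dest[:2]-rot2(SH[2])@[.10,0],Z),.10,rot=rv(dest[2],f)); print("mid",bot.get_grip_width()*95,bot.get_wrist_force())
    bot.movel(xyz(dest,Z),.08,rot=rv(dest[2],f)); bot.pause(.2); print("end",bot.get_grip_width()*95,bot.get_wrist_force())
    bot.grip(.4); bot.movel(xyz(dest,.12),.12); bot.movel(xyz(dest,.25),.3); return True
E
python3 - <<'E'
from t import *
P,T=look(); print(P,T,len(P)); 
p=min(P,key=lambda q:abs(q[1]-.038)); print(slide(p,[*place(2),SH[2]]))
P,T=look("pics/a1.png"); print(P,T); print(err(min(P,key=lambda q:np.hypot(*(q[:2]-place(2)))),2),bot.get_clock())
E
```

```text
[[ 0.5026 -0.3321  0.1831]
 [ 0.4751  0.0376 -0.0605]
 [ 0.4391 -0.1673  0.0217]] [[ 0.5022 -0.3301  0.1831 89.77   64.0954]
 [ 0.4751  0.0375 -0.0605 89.5629 60.1623]
 [ 0.4391 -0.1666  0.0217 89.9135 61.4637]] 3Traceback (most recent call last):
  File "<stdin>", line 3, in <module>
  File "t.py", line 17, in slide
    f=min((1,-1),key=lambda f:abs(np.asarray(bot.solve_ik(xyz(p,.2),rv(p[2],f)))[5]))
  File "t.py", line 17, in <lambda>
    f=min((1,-1),key=lambda f:abs(np.asarray(bot.solve_ik(xyz(p,.2),rv(p[2],f)))[5]))
                                  ~~~~~~~~~~~~~~~~~~~~~~~~~~~~~~~~~~~~~~~~~~~~~~^^^
IndexError: too many indices for array: array is 0-dimensional, but 1 were indexed
```

```bash
python3 - <<'E'
s=open('t.py').read()
i=s.index("    f=min("); j=s.index("    bot.grip(.5);")
s=s[:i]+'''    def j6(f):
        q=[bot.solve_ik(xyz(a,z),rv(b[2],f)) for a,b,z in((p,p,.16),(p,p,Z),(dest,dest,Z))]
        return 9 if any(v is None for v in q) else max(abs(v[5]) for v in q)
    f=min((1,-1),key=j6); print("flip",f,j6(f))
'''+s[j:]
open('t.py','w').write(s)
E
python3 - <<'E'
from t import *
P,T=look()
p=min(P,key=lambda q:abs(q[1]-.038)); print(slide(p,[*place(2),SH[2]]))
P,T=look("pics/a1.png"); print(P,T); print(err(min(P,key=lambda q:np.hypot(*(q[:2]-place(2)))),2),bot.get_clock())
E
```

```text
flip 1 0.00322237612198073
width 10.209757103540703 [-0.8598  0.4715  1.4613]
mid 9.752604479022358 [ 0.78   -0.5839  2.0189]
end 9.651426502022673 [-2.1478  1.0549  5.1717]
True
[[ 0.6111 -0.0067 -0.1057]
 [ 0.5026 -0.3318  0.19  ]
 [ 0.4391 -0.1672  0.0286]] [[ 0.6098 -0.0052 -0.1057 92.8278 62.6788]
 [ 0.5022 -0.3298  0.19   89.7781 64.0948]
 [ 0.4391 -0.1667  0.0286 89.9062 61.0894]]
[-0.1052 -0.117   0.5692] 32.55
```

Run:
```python
from t import *
for y,k in((-.167,3),(-.33,4)):
    P,_=look(); p=min(P,key=lambda q:abs(q[1]-y)+abs(q[0]-.47)); print("tray",p)
    print(slide(p,[*place(k),SH[2]]))
P,T=look("pics/a2.png"); print(T)
for k in(2,3,4): print(k,err(min(P,key=lambda q:np.hypot(*(q[:2]-place(k)))),k))
print(bot.get_clock()); cv2.imwrite("pics/a2o.png",ortho("top",0,cv2.imread("pics/a2.png"))[60:360])
```

```text
tray [ 0.4391 -0.1673  0.0213]
flip 1 0.5259622129568227
width 9.895888022089082 [-0.8406  0.5338  1.5037]
mid 9.996743399752885 [0.383  2.5702 3.4667]
end 10.14999464072174 [-1.5996  0.1568  5.5252]
True
tray [ 0.5025 -0.332   0.1865]
flip 1 0.8800801530137377
width 10.003237762766904 [0.0723 0.1112 1.2285]
mid 9.934410110180046 [-0.132   1.2188  2.0291]
end 9.748500286975833 [1.1294 0.2793 2.1367]
True
[[ 0.6096 -0.0055 -0.1077 92.6493 62.3663]
 [ 0.6015 -0.0816 -0.1154 92.2084 61.026 ]
 [ 0.5941 -0.1551 -0.1138 90.8656 62.1384]]
2 [-0.3608 -0.2483  0.4532]
3 [ 0.0795 -1.1613  0.0099]
4 [ 0.5376 -0.5611  0.1036]
55.9083
```

View pics/a2o.png

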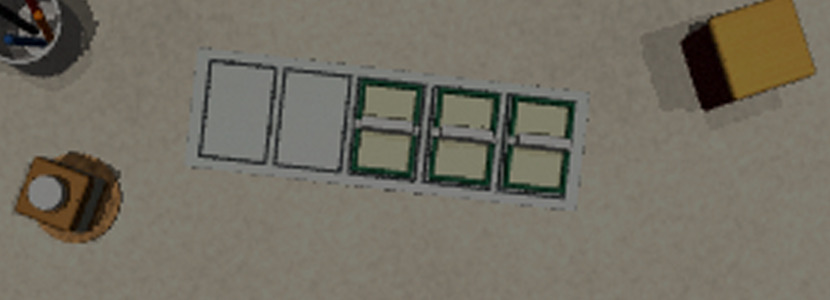

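The three trays lie in consecutive outlines 2–4, with the two left outlines empty and the bottle upright at left. I'll check the fit with enlarged views from both cameras.

Run:
```python
from t import *
j=bot.read_camera("side"); i=cv2.imread("pics/a2.png")
def crop(im,n):
    c=proj(n,[*place(3),.01])[0].astype(int); w,h=(34,50) if n=="side" else (50,34)
    return cv2.convertScaleAbs(cv2.resize(im[c[1]-30:c[1]+30,c[0]-45:c[0]+45],(800,290*2-47),interpolation=2),alpha=1.6)
cv2.imwrite("pics/z.png",np.vstack([cv2.resize(crop(i,"top"),(450,300)),cv2.resize(crop(j,"side"),(450,300))]))
o=ortho("side",0.022,j); h=cv2.cvtColor(o,cv2.COLOR_BGR2HSV)
print(trays("side",j))
```

```text
[[  0.6072  -0.0194   1.4586 125.5016  89.1961]
 [  0.597   -0.1145  -0.1049  88.9297  56.2157]]
```

View pics/z.png

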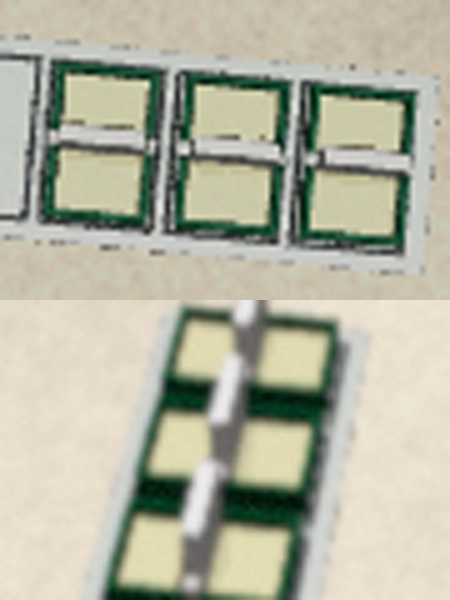

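In the enlarged top view each tray sits inside its outline, but the middle one is about 1 mm toward −y. I'll nudge it over.

Run:
```python
from t import *
P,_=look(); p=min(P,key=lambda q:np.hypot(*(q[:2]-place(3)))).copy(); print(err(p,3))
d=place(3); g=p.copy(); g[2]=SH[2]
print(slide(g,[*d,SH[2]],stage=False))
for n in range(2):
    P,T=look(f"pics/f{n}.png"); print(len(P))
    for k in(2,3,4): print(k,err(min(P,key=lambda q:np.hypot(*(q[:2]-place(k)))),k))
    bot.pause(1.)
i=cv2.imread("pics/f1.png"); cv2.imwrite("pics/final.png",cv2.resize(i[90:300,140:480],(800,494),interpolation=2)); print(bot.get_clock())
```

```text
[ 0.0795 -1.2764  0.0099]
flip 1 0.12887219674080352
width 9.77860651874379 [-0.961  -0.3234  0.4037]
end 9.955988951502102 [0.3235 0.6048 1.0981]
True
3
2 [-0.2271 -0.4485 -0.0864]
3 [ 0.2441 -0.3445 -0.0864]
4 [ 0.4237 -0.5709  0.0415]
3
2 [-0.1105 -0.5655 -0.0864]
3 [ 0.3171 -0.7057  0.1036]
4 [ 0.5376 -0.5611  0.1036]
68.05
```

View pics/final.png

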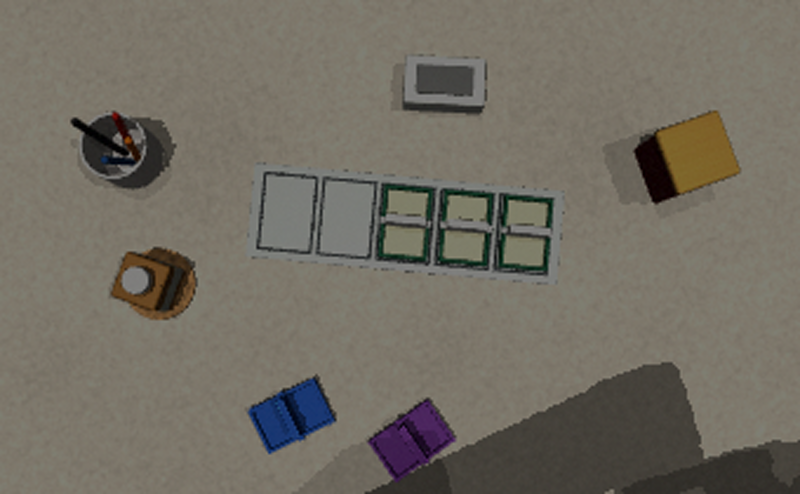

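The final view shows trays in outlines 2–4, each within about 0.7 mm by measurement. The bottle is upright on the coaster, and the bystanders and look-alikes haven't moved. The arm is parked clear, so I'm handing in.

```bash
python3 -c "
from plant import bot
print(bot.sign_off())"
```

```text
the job is handed in; nothing more can be done
None
```

The job is handed in: the bottle stands upright on the coaster, and the three green trays sit side by side in outlines 2–4, each within about 1 mm of centre as measured from the top camera; nothing else was moved.

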